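# Pack the three moon flasks into their fitted tray

### The arm

A 6-joint arm with a two-finger parallel gripper is mounted at the origin on the work surface. World frame = base frame: x ahead of the robot, y to its left, z up, the work surface at z = 0. Lengths are in m, angles in rad, forces in N, time in s.
With the tool pointing down it reaches from about 0.35 to 0.775 m from the base axis. Payload 7.3 kg.
Tool frame: the origin (TCP) lies midway between the tips of the shut fingers; the grasp point (between the pads) lies 19 mm behind it; z points along the fingers, y is the line along which they close (so a half turn about z gives the same grasp; the last joint's range is limited). The gripper opens to 92 mm and grips with 3 to 60 N. Pads are 19 mm wide; open, the fingers measure 130 mm over their backs; the gripper's body (75 mm by 190 mm) begins 47 mm behind the grasp point.
Start: joints at [1.111, 0.342, 1.524, -0, 1.275, -0.146], TCP at [0.162, 0.499, 0.199] pointing down, gripper open.
Joint ranges: [-2.53, 2.53], [-0.77, 2.02], [0.04, 2.7], [-1, 4.14], [0.28, 2.66], [-3.11, 3.11]. Speed limits (rad/s): [2.57, 2.57, 3.14, 3.14, 3.14, 3.14].

### API

Orientations are given as [roll, pitch, yaw] about the fixed x, y, z axes, in that order (R = Rz(yaw) Ry(pitch) Rx(roll)).
In Python, from cell import robot, read_camera, camera_params, nets gives the robot as it stands. The module is installed in compiled form; this text tells all that it offers.
- The arm moves only by the tool step_arm, never from a script. Its argument "steps" is a list of rows, each an object of numbers: "x", "y", "z": the shift along the tool's x, y, z as a fraction of full scale; "rx", "ry", "rz": the turn, a rotation vector about the tool's x, y, z as a fraction of full scale; "claw": the opening, from -1 (shut) to 1 (fully open). In form: [{"x": .., "y": .., "z": .., "rx": .., "ry": .., "rz": .., "claw": ..}, ...]. A call has 1 to 12 rows; each row is the pose to reach, as a shift and turn from the pose commanded when the call began, along the tool's axes at that moment; what a row does not reach only later rows make up. Full scale, the value 1, is 750 mm for a shift and pi/4 rad for a turn. A row lasts 1/12 s, in which the tool goes at most 41.7 mm and 7.16 degrees, less where a joint would pass 70% of its speed; a pose out of reach is approached as far as the arm can. A call with a number of a shift or a turn outside -1 to 1 is refused whole. A call with a gripper value outside its range is refused whole. The fingers move at their own pace and stop on an object; "squeeze" is the grip in N (left out, the last holds). Time passes only in rows, so rows that repeat a pose let the fingers close. It gives the time, the measured TCP pose, the force, the opening and the grip force at its end, in the units of the state.
- robot.observe(): the state, without advancing time (a new reading comes with each control period).
- read_camera(name): name is "side" or "top"; returns (picture, depth): 480x640x3 uint8, blue, green, red; 480x640 float32, m along the optical axis (not along the pixel's ray), 0 where there is no reading.
- camera_params(name): a dict with "fx", "fy", "cx", "cy" (pixels), "R" (3x3) and "t" (3): a world point X has camera coordinates R X + t. Camera axes: x right, y down, z forward; pixel columns grow to the right and rows downward; lengths in m; the calibration is good to about 2 mm. A picture is of the moment at which its call begins. camera_params takes no time and is no camera call.
- robot.hand_in(): hands the job in; it is judged then, once.
Trained networks look in the newest picture that a camera, given by its name, has taken for a name from the list of things; names that differ only in an ending like _2 or _b are one class to them, and where a whole thing is asked for, a point or a joint stands for the part that bears it (a point fixed in the world has none). Each returns a list of dicts, best first, with "conf" (0 to 1); they miss things now and then, are a little off and sometimes report something else, mostly with a low value. They report only what shows in the picture. A call takes as long as a camera call.
- nets.masks_of(camera, query): "region" (480x640 bool, what is visible of it) and "box" ([left, top, right, bottom] in pixels, round what is visible of it).
- nets.landmark_of(camera, query): "pixel" ([row, column] in pixels: a listed point, or the origin of a listed thing).
The state is a dict: "time": time; "qpos": joint angles; "qvel": joint speeds; "joint_efforts": joint torques, N m; "tool_pos": TCP position; "tool_rot": TCP orientation; "contact_force": force on the tool from outside, world axes, zero at the start; "torque": the same for the moment, N m; "opening": finger opening in m; "grip_force": force on a finger pad.
Only numpy, scipy, OpenCV 4.12 (cv2) and the standard library are available. Lean on these libraries where they do the work, as an engineer would, in place of code of your own. Each camera call takes 0.05 s, during which the arm holds its last target. There are 200 camera calls.

### The job

Pack the set of three flat, disc-shaped frosted glass flasks: stand each one upright on the floor of the tray well made for its size, the largest flask in the longest well, the middle one in the middle-sized well, the smallest in the shortest. Leave the round-bodied bottle and the square-bodied bottle, which are not part of the set, standing where they are. It is glass: set each flask down rather than dropping it, and do not knock any bottle over.

Things in the scene. Friction and masses are not known exactly. Their poses are not given: they have to be found in the camera images.
- flask_large: Frosted-glass moon flask, the largest: upright flat disc 64 mm across, 26 mm thick, narrow neck on top, 84 mm tall over all. Disc centre 34 mm up, disc top 66 mm; foot 36 x 26 mm; neck 18 mm, lip 24 mm thick. Origin: centre of underside. z up, x normal to the flat faces, y along the width. Front and back alike; loose, 40 to 210 g.
- flask_medium: Frosted-glass moon flask, the middle: upright flat disc 50 mm across, 26 mm thick, narrow neck on top, 68 mm tall over all. Disc centre 27 mm up, disc top 52 mm; foot 28 x 26 mm; neck 16 mm, lip 22 mm thick. Origin: centre of underside. z up, x normal to the flat faces, y along the width. Front and back alike; loose, 40 to 210 g.
- flask_small: Frosted-glass moon flask, the smallest: upright flat disc 36 mm across, 26 mm thick, narrow neck on top, 54 mm tall over all. Disc centre 20 mm up, disc top 38 mm; foot 22 x 26 mm; neck 14 mm, lip 20 mm thick. Origin: centre of underside. z up, x normal to the flat faces, y along the width. Front and back alike; loose, 40 to 210 g.
- bottle_round: Look-alike to leave: frosted-glass bottle with a round body 52 mm in diameter (a circle from above), 70 mm tall with its neck. Origin: centre of the underside.
- bottle_square: Look-alike to leave: frosted-glass bottle with a square body 50 by 50 mm, shoulders at 58 mm, 78 mm tall with its neck. Origin: centre of the underside.
- tray: Shallow fixed wooden tray, 72 mm (x) by 282 mm (y), rim 18 mm high; it holds the three wells in a row along its y. Origin: centre of the underside, on the table.
- well_large: Fixed wooden well for the largest flask: 60 x 88 mm block in the tray, open slot 42 mm (x) by 76 mm (y); the flask's width goes along y. Origin: centre of underside, 5 mm over the table; felt floor 4 mm and wall tops 18 mm above the origin. The three wells stand 90 mm apart in any order, told apart by slot length.
- well_medium: Fixed wooden well for the middle flask: 60 x 88 mm block in the tray, open slot 42 mm (x) by 62 mm (y); the flask's width goes along y. Origin: centre of underside, 5 mm over the table; felt floor 4 mm and wall tops 18 mm above the origin. The three wells stand 90 mm apart in any order, told apart by slot length.
- well_small: Fixed wooden well for the smallest flask: 60 x 88 mm block in the tray, open slot 42 mm (x) by 48 mm (y); the flask's width goes along y. Origin: centre of underside, 5 mm over the table; felt floor 4 mm and wall tops 18 mm above the origin. The three wells stand 90 mm apart in any order, told apart by slot length.

How it is judged:
At the end, for the whole second after the job is handed in: Each flask stands in the well of its size: within 18 mm of the well's centre, its underside less than 8 mm above the well's origin (so on the floor, 4 mm up), tilted less than 0.1 rad, at rest and released; the two other bottles are within 20 mm of where they began and upright (0.1 rad) (horizontal distance between flask_large and well_large below 0.018 m and z of flask_large in the frame of well_large below 0.008 m and angle between each of flask_large, flask_medium, flask_small, bottle_round, bottle_square's own z axis and vertical below 0.1 rad and linear speed of each of flask_large, flask_medium, flask_small below 0.02 m/s and contact force between each of flask_large, flask_medium, flask_small and the fingers below 0.1 N and horizontal distance between flask_medium and well_medium below 0.018 m and z of flask_medium in the frame of well_medium below 0.008 m and horizontal distance between flask_small and well_small below 0.018 m and z of flask_small in the frame of well_small below 0.008 m and distance of each of bottle_round, bottle_square from where it was at the start of the episode below 0.02 m); the robot touches nothing.
It fails at once if a bottle or flask is knocked over (tilted more than 0.6 rad) (angle between any of flask_large, flask_medium, flask_small, bottle_round, bottle_square's own z axis and vertical above 0.6 rad).
It fails at once if a flask is dropped (falls free of the fingers faster than 0.6 m/s, about 20 mm) ((contact force between flask_large and the fingers below 0.1 N and linear speed of flask_large above 0.6 m/s) or (contact force between flask_medium and the fingers below 0.1 N and linear speed of flask_medium above 0.6 m/s) or (contact force between flask_small and the fingers below 0.1 N and linear speed of flask_small above 0.6 m/s)).
It also fails if it takes over 80 s, if anything falls off the work surface, if the arm or the gripper's body presses on something with over 40 N, if the wrist force passes 120 N, or if a joint passes its speed limit or range.

## Working session

There is one attempt and no reset: what is moved stays moved. The work goes in short steps, Python scripts to look and compute and a tool call to move; the robot and the scene stay as the last step left them, time stands still between calls to the robot, and variables do not carry over. Pictures are saved under pics/ and viewed, at most 14 in all, crops included, and the job is handed in when it is done.

Besides the shell and the picture viewer there is one more tool, called in YAML: its name, and indented under it one key for each argument. step_arm: Moves the arm, as the interface text tells. Its arguments: {"type":"object","properties":{"steps":{"type":"array","items":{"type":"object","properties":{"x":{"type":"number","minimum":-1,"maximum":1},"y":{"type":"number","minimum":-1,"maximum":1},"z":{"type":"number","minimum":-1,"maximum":1},"rx":{"type":"number","minimum":-1,"maximum":1},"ry":{"type":"number","minimum":-1,"maximum":1},"rz":{"type":"number","minimum":-1,"maximum":1},"claw":{"type":"number"}}}},"squeeze":{"type":"number"}},"required":["steps"]}

```bash
mkdir -p pics; cat > h.py <<'E'
import numpy as np, cv2
from cell import robot, read_camera, camera_params, nets
def cloud(name, depth):
    p=camera_params(name); v,u=np.mgrid[0:480,0:640]
    c=np.stack([(u-p['cx'])/p['fx']*depth,(v-p['cy'])/p['fy']*depth,depth],-1)
    return (c-np.array(p['t']))@np.array(p['R'])   # R^T (c-t)
E
python3 - <<'E'
from h import *
print(robot.observe())
for n in ('top','side'):
    im,d=read_camera(n); cv2.imwrite(f'pics/{n}0.png',im); np.save(f'{n}0.npy',d)
    W=cloud(n,d); p=camera_params(n); print(n,'campos',-np.array(p['R']).T@np.array(p['t']))
    for q in ('flask_large','flask_medium','flask_small','bottle_round','bottle_square','well_large','well_medium','well_small'):
        for m in nets.masks_of(n,q)[:2]:
            r=m['region']&(d>0); P=W[r]
            if len(P)<5: continue
            print(n,q,round(m['conf'],2),m['box'],np.median(P,0).round(3),np.percentile(P,2,0).round(3),np.percentile(P,98,0).round(3))
E
```

```text
{'time': 0.0, 'qpos': array([ 1.11098620e+00,  3.42707351e-01,  1.52501569e+00, -2.22761426e-05,
        1.27538306e+00, -1.45992888e-01]), 'qvel': array([ 2.57138790e-04,  2.31068444e-04, -4.84685076e-04, -8.58392656e-04,
        6.04419853e-05,  7.30091298e-04]), 'joint_efforts': array([ 1.07210446e-03, -4.31241131e+01, -2.44225788e+01,  7.18824542e-02,
        5.58572123e-02, -1.28434071e-04]), 'tool_pos': array([0.16184619, 0.49896339, 0.19855343]), 'tool_rot': array([-3.14009221e+00, -1.99093393e-04,  2.82778177e+00]), 'contact_force': array([ 0.45688026,  0.70998297, -0.0222219 ]), 'torque': array([ 0.00026919,  0.09746374, -0.0747691 ]), 'grip_force': 0.0, 'opening': 0.09190914058288513}
top campos [0.37456724 0.01218441 1.04153594]
top flask_large 0.91 [123.7, 251.5, 156.4, 276.2] [0.512 0.371 0.061] [0.495 0.35  0.   ] [0.537 0.408 0.088]
top flask_medium 0.55 [221.8, 180.9, 243.3, 201.5] [0.667 0.187 0.047] [0.659 0.167 0.008] [0.684 0.211 0.07 ]
top flask_small 0.52 [307.7, 189.8, 327.6, 206.1] [0.652 0.011 0.034] [ 0.643 -0.008  0.002] [0.669 0.029 0.057]
top bottle_round
[... 1065 characters left out ...]
0.07 ]
side flask_small 0.78 [342.5, 229.0, 362.5, 257.9] [0.65  0.003 0.027] [ 0.642 -0.009  0.001] [0.67  0.052 0.055]
side bottle_round 0.96 [398.4, 265.4, 429.4, 309.1] [ 0.618 -0.182  0.041] [ 0.604 -0.199  0.002] [ 0.646 -0.154  0.072]
side well_large 0.75 [220.4, 253.4, 280.0, 284.5] [0.452 0.055 0.02 ] [0.414 0.003 0.009] [0.48  0.092 0.025]
side well_medium 0.65 [288.9, 293.1, 353.3, 340.7] [ 0.469 -0.13   0.023] [ 0.434 -0.176  0.009] [ 0.496 -0.089  0.025]
side well_small 0.77 [249.2, 271.5, 314.1, 312.2] [ 0.457 -0.036  0.024] [ 0.424 -0.086  0.009] [ 0.486 -0.     0.026]
side well_small 0.37 [294.5, 193.7, 314.6, 227.8] [0.664 0.179 0.035] [0.657 0.165 0.003] [0.682 0.208 0.07 ]
```

```bash
python3 - <<'E'
from h import *
im=cv2.imread('pics/top0.png'); cv2.imwrite('pics/top0c.png',cv2.resize(im[160:340,100:560],None,fx=1.73,fy=1.73,interpolation=cv2.INTER_CUBIC))
D={n:np.load(f'{n}0.npy') for n in('top','side')}
W={n:cloud(n,D[n]) for n in D}
obj={'L':(.512,.371,.084,34e-3),'M':(.669,.188,.068,27e-3),'S':(.654,.011,.054,.02),'R':(.625,-.169,.07,.03),'Q':(.546,-.385,.078,.03)}
for k,(x,y,h,_) in obj.items():
    for n in D:
        P=W[n].reshape(-1,3)[D[n].ravel()>0]
        P=P[(abs(P[:,0]-x)<.055)&(abs(P[:,1]-y)<.055)&(P[:,2]>.012)&(P[:,2]<.12)]
        T=P[P[:,2]>h-.012]
        (c,s,a)=cv2.minAreaRect(P[:,:2].astype(np.float32)*1000)
        ct,st,at=cv2.minAreaRect(T[:,:2].astype(np.float32)*1000)
        ev,V=np.linalg.eigh(np.cov(P[:,:2].T)); 
        print(k,n,len(P),'rect',np.round(c),np.round(s),round(a),'top',np.round(ct),np.round(st),'wdir deg',np.degrees(np.arctan2(V[1,1],V[0,1])).round(1),np.sqrt(ev).round(4))
P=W['top'].reshape(-1,3); P=P[(abs(P[:,0]-.455)<.07)&(abs(P[:,1]+.04)<.17)&(P[:,2]>.008)&(P[:,2]<.04)]
print('tray',cv2.minAreaRect(P[:,:2].astype(np.float32)*1000))
# slot floors
P=P[(P[:,2]<.015)]
a=np.radians(6); 
q=[(.447,.048),(.457,-.042),(.466,-.13)]
for c in q:
    Q=P[np.linalg.norm(P[:,:2]-c,axis=1)<.045]; print('slot',c,cv2.minAreaRect(Q[:,:2].astype(np.float32)*1000),len(Q))
E
```

```text
L top 434 rect [516. 380.] [64. 26.] 66 top [516. 381.] [23. 23.] wdir deg 64.4 [0.0075 0.015 ]
L side 359 rect [512. 373.] [55. 26.] 66 top [515. 377.] [19. 23.] wdir deg 63.2 [0.0073 0.0111]
M top 377 rect [673. 191.] [50. 27.] 84 top [674. 190.] [22. 19.] wdir deg 90.6 [0.0078 0.0132]
M side 396 rect [671. 188.] [50. 27.] 87 top [672. 189.] [22. 21.] wdir deg 104.2 [0.0069 0.0128]
S top 241 rect [657.  10.] [36. 28.] 86 top [657.  10.] [19. 18.] wdir deg 87.9 [0.0076 0.01  ]
S side 347 rect [656.   8.] [36. 29.] 81 top [656.  10.] [21. 18.] wdir deg 119.4 [0.0063 0.0097]
R top 509 rect [ 629. -172.] [50. 50.] 85 top [ 630. -173.] [20. 21.] wdir deg 61.3 [0.0123 0.0129]
R side 927 rect [ 623. -178.] [39. 51.] 31 top [ 629. -174.] [21. 20.] wdir deg 126.2 [0.0089 0.0124]
Q top 865 rect [ 551. -393.] [52. 51.] 71 top [ 552. -393.] [20. 21.] wdir deg -151.1 [0.0146 0.0162]
Q side 3151 rect [ 550. -394.] [51. 52.] 71 top [ 551. -393.] [23. 20.] wdir deg 115.9 [0.012  0.0171]
tray ((456.8951416015625, -41.434906005859375), (72.421142578125, 282.0991516113281), 6.071238994598389)
slot (0.447, 0.048) ((446.8443298339844, 47.95800018310547), (71.13677215576172, 76.0955581665039), 6.049958229064941) 598
slot (0.457, -0.042) ((454.90997314453125, -31.901294708251953), (70.21762084960938, 69.21806335449219), 6.103823184967041) 370
slot (0.466, -0.13) ((464.60504150390625, -124.78656005859375), (69.86415100097656, 75.41144561767578), 6.250999450683594) 457
```

View pics/top0c.png

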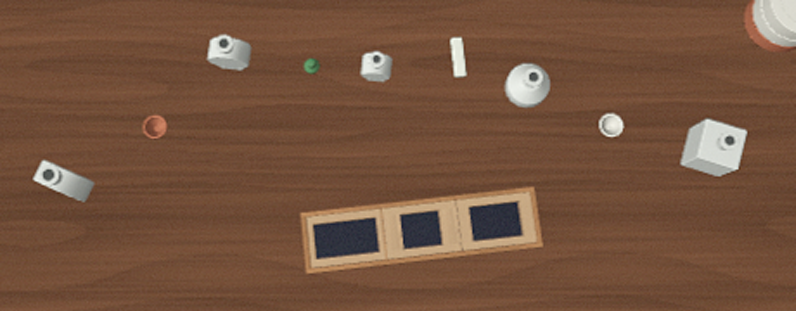

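```bash
cat > go.py <<'E'
import sys
from h import *
from scipy.spatial.transform import Rotation as R
s=robot.observe(); p=s['tool_pos']; r=s['tool_rot']
Rt=R.from_euler('xyz',r).as_matrix()
def go(x,y,z,yaw):
    T=R.from_euler('xyz',[np.pi,0,np.radians(yaw)]).as_matrix()
    print('shift',np.round(Rt.T@(np.array([x,y,z])-p)/.75,4),'turn',np.round(R.from_matrix(Rt.T@T).as_rotvec()/(np.pi/4),3))
print('t',s['time'],'pos',p.round(4),'yaw',np.degrees(r[2]).round(2),'open',s['opening'],'grip',s['grip_force'])
a=list(map(float,sys.argv[1:]))
for i in range(0,len(a),4): go(*a[i:i+4])
E
sleep 0
```

step_arm:
  steps:
    - {"x":-0.125,"rz":0.3,"claw":1}
    - {"x":-0.25,"rz":0.6,"claw":1}
    - {"x":-0.375,"rz":1,"claw":1}
    - {"x":-0.498,"y":-0.005,"rz":1,"claw":1}
    - {"x":-0.498,"y":-0.005,"rz":1,"claw":1}
    - {"x":-0.498,"y":-0.005,"rz":1,"claw":1}
    - {"x":-0.498,"y":-0.005,"rz":1,"claw":1}
    - {"x":-0.498,"y":-0.005,"rz":1,"claw":1}
    - {"x":-0.498,"y":-0.005,"rz":1,"claw":1}
    - {"x":-0.498,"y":-0.005,"rz":1,"claw":1}
    - {"x":-0.498,"y":-0.005,"rz":1,"claw":1}
    - {"x":-0.498,"y":-0.005,"rz":1,"claw":1}

```text
$.steps[0]: bad value
```

step_arm:
  steps:
    - {"rz":1,"claw":1}
    - {"rz":1,"claw":1}
    - {"rz":1,"claw":1}
    - {"rz":1,"claw":1}
    - {"rz":1,"claw":1}
    - {"rz":1,"claw":1}
    - {"rz":1,"claw":1}
    - {"rz":1,"claw":1}

```text
$.steps[0]: bad value
```

```bash
python3 go.py .516 .380 .12 66 .516 .380 .023 66
```

```text
t 0.9 pos [0.1621 0.4994 0.1992] yaw 162.02 open 0.092007501311115 grip 0.0
shift [-0.498  -0.0057  0.1057] turn [ 0.    -0.     2.134]
shift [-0.498  -0.0057  0.235 ] turn [ 0.    -0.     2.134]
```

step_arm:
  steps:
    - {"x":-0.125,"y":0,"z":0,"rx":0,"ry":0,"rz":0.3,"claw":1}
    - {"x":-0.25,"y":0,"z":0,"rx":0,"ry":0,"rz":0.6,"claw":1}
    - {"x":-0.498,"y":-0.006,"z":0,"rx":0,"ry":0,"rz":1,"claw":1}
    - {"x":-0.498,"y":-0.006,"z":0,"rx":0,"ry":0,"rz":1,"claw":1}
    - {"x":-0.498,"y":-0.006,"z":0,"rx":0,"ry":0,"rz":1,"claw":1}
    - {"x":-0.498,"y":-0.006,"z":0,"rx":0,"ry":0,"rz":1,"claw":1}
    - {"x":-0.498,"y":-0.006,"z":0,"rx":0,"ry":0,"rz":1,"claw":1}
    - {"x":-0.498,"y":-0.006,"z":0,"rx":0,"ry":0,"rz":1,"claw":1}
    - {"x":-0.498,"y":-0.006,"z":0,"rx":0,"ry":0,"rz":1,"claw":1}
    - {"x":-0.498,"y":-0.006,"z":0,"rx":0,"ry":0,"rz":1,"claw":1}
    - {"x":-0.498,"y":-0.006,"z":0,"rx":0,"ry":0,"rz":1,"claw":1}
    - {"x":-0.498,"y":-0.006,"z":0,"rx":0,"ry":0,"rz":1,"claw":1}

```text
time: 1.9
tool_pos: [0.5154, 0.3798, 0.1988]
tool_rot: [-3.14, -0.0, 2.042]
contact_force: [-0.1, 0.2, 0.8]
opening: 0.0915
grip_force: 0.0
```

step_arm:
  steps:
    - {"x":0,"y":0,"z":0,"rx":0,"ry":0,"rz":1,"claw":1}
    - {"x":0,"y":0,"z":0,"rx":0,"ry":0,"rz":1,"claw":1}
    - {"x":0,"y":0,"z":0,"rx":0,"ry":0,"rz":1,"claw":1}
    - {"x":0,"y":0,"z":0,"rx":0,"ry":0,"rz":1,"claw":1}
    - {"x":0,"y":0,"z":0,"rx":0,"ry":0,"rz":1,"claw":1}
    - {"x":0,"y":0,"z":0,"rx":0,"ry":0,"rz":1,"claw":1}
    - {"x":0,"y":0,"z":0,"rx":0,"ry":0,"rz":1,"claw":1}
    - {"x":0,"y":0,"z":0,"rx":0,"ry":0,"rz":1,"claw":1}

```text
time: 2.57
tool_pos: [0.5143, 0.381, 0.1998]
tool_rot: [-3.142, -0.0, 1.258]
contact_force: [0.4, -0.6, -0.3]
opening: 0.0916
grip_force: 0.0
```

```bash
python3 go.py .516 .380 .12 66 .516 .380 .023 66
```

```text
t 2.5667 pos [0.5143 0.381  0.1998] yaw 72.08 open 0.09158317578608552 grip 0.0
shift [-0.0006  0.0026  0.1064] turn [-0.    -0.001  0.135]
shift [-0.0006  0.0026  0.2357] turn [-0.    -0.001  0.135]
```

step_arm:
  steps:
    - {"x":0,"y":0.002,"z":0,"rx":0,"ry":0,"rz":0.135,"claw":1}
    - {"x":0,"y":0.002,"z":0.04,"rx":0,"ry":0,"rz":0.135,"claw":1}
    - {"x":0,"y":0.002,"z":0.08,"rx":0,"ry":0,"rz":0.135,"claw":1}
    - {"x":0,"y":0.002,"z":0.12,"rx":0,"ry":0,"rz":0.135,"claw":1}
    - {"x":0,"y":0.002,"z":0.16,"rx":0,"ry":0,"rz":0.135,"claw":1}
    - {"x":0,"y":0.002,"z":0.2,"rx":0,"ry":0,"rz":0.135,"claw":1}
    - {"x":0,"y":0.002,"z":0.22,"rx":0,"ry":0,"rz":0.135,"claw":1}
    - {"x":0,"y":0.002,"z":0.235,"rx":0,"ry":0,"rz":0.135,"claw":1}
    - {"x":0,"y":0.002,"z":0.235,"rx":0,"ry":0,"rz":0.135,"claw":1}
    - {"x":0,"y":0.002,"z":0.235,"rx":0,"ry":0,"rz":0.135,"claw":1}

```text
time: 3.4
tool_pos: [0.5171, 0.38, 0.0235]
tool_rot: [3.141, -0.0, 1.152]
contact_force: [-0.2, 0.2, 0.8]
opening: 0.0921
grip_force: 0.0
```

step_arm:
  squeeze: 20
  steps:
    - {"x":0,"y":0,"z":0,"rx":0,"ry":0,"rz":0,"claw":0}
    - {"x":0,"y":0,"z":0,"rx":0,"ry":0,"rz":0,"claw":-0.2}
    - {"x":0,"y":0,"z":0,"rx":0,"ry":0,"rz":0,"claw":-0.4}
    - {"x":0,"y":0,"z":0,"rx":0,"ry":0,"rz":0,"claw":-0.5}
    - {"x":0,"y":0,"z":0,"rx":0,"ry":0,"rz":0,"claw":-0.6}
    - {"x":0,"y":0,"z":0,"rx":0,"ry":0,"rz":0,"claw":-0.8}
    - {"x":0,"y":0,"z":0,"rx":0,"ry":0,"rz":0,"claw":-1}
    - {"x":0,"y":0,"z":0,"rx":0,"ry":0,"rz":0,"claw":-1}
    - {"x":0,"y":0,"z":0,"rx":0,"ry":0,"rz":0,"claw":-1}
    - {"x":0,"y":0,"z":0,"rx":0,"ry":0,"rz":0,"claw":-1}

```text
time: 4.23
tool_pos: [0.5173, 0.3793, 0.0229]
tool_rot: [-3.142, -0.0, 1.151]
contact_force: [-0.0, -0.3, 0.0]
opening: 0.0292
grip_force: 0.0
```

```bash
python3 go.py .516 .380 .12 66
```

```text
t 4.2333 pos [0.5173 0.3793 0.0229] yaw 65.94 open 0.029205688895826063 grip 0.0
shift [ 1.000e-04 -2.000e-03 -1.294e-01] turn [-0.    -0.    -0.001]
```

step_arm:
  steps:
    - {"x":0,"y":0,"z":0,"rx":0,"ry":0,"rz":0,"claw":-1}
    - {"x":0,"y":0,"z":0,"rx":0,"ry":0,"rz":0,"claw":-1}
    - {"x":0,"y":0,"z":0,"rx":0,"ry":0,"rz":0,"claw":-1}
    - {"x":0,"y":0,"z":0,"rx":0,"ry":0,"rz":0,"claw":-1}

```text
time: 4.57
tool_pos: [0.5173, 0.3794, 0.0229]
tool_rot: [-3.141, 0.0, 1.151]
contact_force: [-0.4, 0.5, -0.0]
opening: 0.0257
grip_force: 19.9
```

step_arm:
  steps:
    - {"x":0,"y":0,"z":-0.01,"rx":0,"ry":0,"rz":0,"claw":-1}
    - {"x":0,"y":0,"z":-0.03,"rx":0,"ry":0,"rz":0,"claw":-1}
    - {"x":0,"y":0,"z":-0.05,"rx":0,"ry":0,"rz":0,"claw":-1}
    - {"x":0,"y":0,"z":-0.07,"rx":0,"ry":0,"rz":0,"claw":-1}
    - {"x":0,"y":0,"z":-0.09,"rx":0,"ry":0,"rz":0,"claw":-1}
    - {"x":0,"y":0,"z":-0.11,"rx":0,"ry":0,"rz":0,"claw":-1}
    - {"x":0,"y":0,"z":-0.12,"rx":0,"ry":0,"rz":0,"claw":-1}
    - {"x":0,"y":0,"z":-0.12,"rx":0,"ry":0,"rz":0,"claw":-1}

```text
time: 5.23
tool_pos: [0.5183, 0.3799, 0.1153]
tool_rot: [3.139, -0.003, 1.151]
contact_force: [0.5, 0.9, -0.5]
opening: 0.0255
grip_force: 19.9
```

```bash
python3 go.py .4474 .0481 .112 96.07
```

```text
t 5.2333 pos [0.5183 0.3799 0.1153] yaw 65.95 open 0.025546928845792398 grip 19.896951019763947
shift [-0.4426  0.0939  0.0032] turn [ 0.004 -0.003 -0.669]
```

step_arm:
  steps:
    - {"x":-0.02,"y":0.004,"z":0,"rx":0,"ry":0,"rz":-0.03,"claw":-1}
    - {"x":-0.06,"y":0.013,"z":0,"rx":0,"ry":0,"rz":-0.09,"claw":-1}
    - {"x":-0.11,"y":0.023,"z":0,"rx":0,"ry":0,"rz":-0.16,"claw":-1}
    - {"x":-0.16,"y":0.034,"z":0,"rx":0,"ry":0,"rz":-0.24,"claw":-1}
    - {"x":-0.21,"y":0.045,"z":0,"rx":0,"ry":0,"rz":-0.32,"claw":-1}
    - {"x":-0.26,"y":0.055,"z":0,"rx":0,"ry":0,"rz":-0.4,"claw":-1}
    - {"x":-0.31,"y":0.066,"z":0,"rx":0,"ry":0,"rz":-0.48,"claw":-1}
    - {"x":-0.36,"y":0.076,"z":0,"rx":0,"ry":0,"rz":-0.55,"claw":-1}
    - {"x":-0.4,"y":0.085,"z":0,"rx":0,"ry":0,"rz":-0.61,"claw":-1}
    - {"x":-0.43,"y":0.092,"z":0,"rx":0,"ry":0,"rz":-0.65,"claw":-1}
    - {"x":-0.442,"y":0.094,"z":0,"rx":0,"ry":0,"rz":-0.669,"claw":-1}
    - {"x":-0.442,"y":0.094,"z":0,"rx":0,"ry":0,"rz":-0.669,"claw":-1}

```text
time: 6.23
tool_pos: [0.4456, 0.0461, 0.1124]
tool_rot: [-3.14, 0.0, 1.674]
contact_force: [-1.0, 0.5, -3.1]
opening: 0.0258
grip_force: 19.9
```

```bash
python3 - <<'E'
from h import *
ims=[]
for n,b in(('top',(200,330,240,440)),('side',(180,340,180,400))):
    im,d=read_camera(n); r0,r1,c0,c1=b; ims.append(cv2.resize(im[r0:r1,c0:c1],(640,290)))
cv2.imwrite('pics/c1.png',np.vstack(ims))
E
python3 go.py .4474 .0481 .06 96.07 .4474 .0481 .033 96.07
```

```text
t 6.3333 pos [0.4464 0.048  0.1126] yaw 95.95 open 0.025607317769655 grip 19.896918833255768
shift [-0.      0.0014  0.0702] turn [-0.001 -0.001 -0.003]
shift [-0.      0.0014  0.1062] turn [-0.001 -0.001 -0.003]
```

View pics/c1.png

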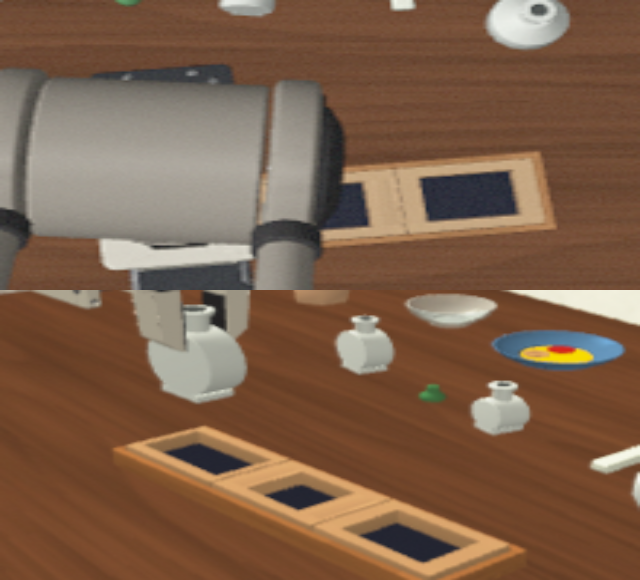

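step_arm:
  steps:
    - {"x":0,"y":0.001,"z":0.02,"rx":0,"ry":0,"rz":0,"claw":-1}
    - {"x":0,"y":0.001,"z":0.04,"rx":0,"ry":0,"rz":0,"claw":-1}
    - {"x":0,"y":0.001,"z":0.06,"rx":0,"ry":0,"rz":0,"claw":-1}
    - {"x":0,"y":0.001,"z":0.075,"rx":0,"ry":0,"rz":0,"claw":-1}
    - {"x":0,"y":0.001,"z":0.085,"rx":0,"ry":0,"rz":0,"claw":-1}
    - {"x":0,"y":0.001,"z":0.093,"rx":0,"ry":0,"rz":0,"claw":-1}
    - {"x":0,"y":0.001,"z":0.1,"rx":0,"ry":0,"rz":0,"claw":-1}
    - {"x":0,"y":0.001,"z":0.104,"rx":0,"ry":0,"rz":0,"claw":-1}
    - {"x":0,"y":0.001,"z":0.106,"rx":0,"ry":0,"rz":0,"claw":-1}
    - {"x":0,"y":0.001,"z":0.106,"rx":0,"ry":0,"rz":0,"claw":-1}

```text
time: 7.17
tool_pos: [0.4474, 0.0481, 0.0334]
tool_rot: [3.141, -0.0, 1.676]
contact_force: [-0.0, 0.2, -2.2]
opening: 0.0258
grip_force: 19.9
```

```bash
python3 go.py .4474 .0481 .032 96.07
```

```text
t 7.1667 pos [0.4474 0.0481 0.0334] yaw 96.05 open 0.02575401295616342 grip 19.897153079509735
shift [ 0.     -0.0001  0.0019] turn [ 0. -0. -0.]
```

step_arm:
  steps:
    - {"x":0,"y":0,"z":0.001,"rx":0,"ry":0,"rz":0,"claw":-1}
    - {"x":0,"y":0,"z":0.002,"rx":0,"ry":0,"rz":0,"claw":-1}
    - {"x":0,"y":0,"z":0.002,"rx":0,"ry":0,"rz":0,"claw":-1}
    - {"x":0,"y":0,"z":0.002,"rx":0,"ry":0,"rz":0,"claw":-1}

```text
time: 7.5
tool_pos: [0.4475, 0.0479, 0.0321]
tool_rot: [3.141, -0.0, 1.676]
contact_force: [1.1, 0.7, -2.3]
opening: 0.0255
grip_force: 19.9
```

step_arm:
  steps:
    - {"x":0,"y":0,"z":0,"rx":0,"ry":0,"rz":0,"claw":-0.4}
    - {"x":0,"y":0,"z":0,"rx":0,"ry":0,"rz":0,"claw":-0.35}
    - {"x":0,"y":0,"z":0,"rx":0,"ry":0,"rz":0,"claw":-0.2}
    - {"x":0,"y":0,"z":0,"rx":0,"ry":0,"rz":0,"claw":0}
    - {"x":0,"y":0,"z":0,"rx":0,"ry":0,"rz":0,"claw":0.2}
    - {"x":0,"y":0,"z":0,"rx":0,"ry":0,"rz":0,"claw":0.4}
    - {"x":0,"y":0,"z":0,"rx":0,"ry":0,"rz":0,"claw":0.4}
    - {"x":0,"y":0,"z":0,"rx":0,"ry":0,"rz":0,"claw":0.4}

```text
time: 8.17
tool_pos: [0.4474, 0.048, 0.032]
tool_rot: [3.141, -0.0, 1.676]
contact_force: [-0.1, -0.3, 0.3]
opening: 0.0627
grip_force: 0.0
```

step_arm:
  steps:
    - {"x":0,"y":0,"z":-0.02,"rx":0,"ry":0,"rz":0,"claw":1}
    - {"x":0,"y":0,"z":-0.05,"rx":0,"ry":0,"rz":0,"claw":1}
    - {"x":0,"y":0,"z":-0.08,"rx":0,"ry":0,"rz":0,"claw":1}
    - {"x":0,"y":0,"z":-0.12,"rx":0,"ry":0,"rz":0,"claw":1}
    - {"x":0,"y":0,"z":-0.16,"rx":0,"ry":0,"rz":0,"claw":1}
    - {"x":0,"y":0,"z":-0.16,"rx":0,"ry":0,"rz":0,"claw":1}
    - {"x":0,"y":0,"z":-0.16,"rx":0,"ry":0,"rz":0,"claw":1}

```text
time: 8.75
tool_pos: [0.4484, 0.048, 0.1534]
tool_rot: [3.138, 0.001, 1.677]
contact_force: [-0.2, -0.3, -1.5]
opening: 0.0917
grip_force: 0.0
```

```bash
python3 go.py .673 .190 .15 86
```

```text
t 8.75 pos [0.4484 0.048  0.1534] yaw 96.06 open 0.09168962346683601 grip 0.0
shift [0.1567 0.3178 0.0057] turn [0.005 0.    0.224]
```

step_arm:
  steps:
    - {"x":0.03,"y":0.06,"z":0,"rx":0,"ry":0,"rz":0.05,"claw":1}
    - {"x":0.05,"y":0.1,"z":0,"rx":0,"ry":0,"rz":0.1,"claw":1}
    - {"x":0.075,"y":0.15,"z":0,"rx":0,"ry":0,"rz":0.15,"claw":1}
    - {"x":0.1,"y":0.2,"z":0,"rx":0,"ry":0,"rz":0.2,"claw":1}
    - {"x":0.125,"y":0.25,"z":0,"rx":0,"ry":0,"rz":0.22,"claw":1}
    - {"x":0.157,"y":0.318,"z":0,"rx":0,"ry":0,"rz":0.224,"claw":1}
    - {"x":0.157,"y":0.318,"z":0,"rx":0,"ry":0,"rz":0.224,"claw":1}
    - {"x":0.157,"y":0.318,"z":0,"rx":0,"ry":0,"rz":0.224,"claw":1}
    - {"x":0.157,"y":0.318,"z":0,"rx":0,"ry":0,"rz":0.224,"claw":1}

```text
time: 9.5
tool_pos: [0.6713, 0.1904, 0.149]
tool_rot: [-3.137, 0.001, 1.501]
contact_force: [-1.0, -0.9, 0.1]
opening: 0.0918
grip_force: 0.0
```

```bash
python3 - <<'E'
from h import *
im,d=read_camera('side'); W=cloud('side',d)
m=nets.masks_of('side','flask_large')[0]; P=W[m['region']&(d>0)]; print(m['conf'],np.median(P,0),np.percentile(P,[2,98],0))
P=P[P[:,2]>.08]; print(cv2.minAreaRect(P[:,:2].astype(np.float32)*1000))
E
python3 go.py .673 .190 .019 86
```

```text
0.6 [0.43685593 0.03536404 0.05509572] [[0.43022058 0.01645851 0.01496352]
 [0.45823548 0.06895548 0.09474861]]
((443.4907531738281, 45.42148971557617), (18.06777572631836, 17.143301010131836), 59.394046783447266)
t 9.6 pos [0.6709 0.1896 0.1507] yaw 85.96 open 0.09163505903399824 grip 0.0
shift [0.0009 0.0033 0.1756] turn [-0.003  0.001 -0.001]
```

step_arm:
  steps:
    - {"x":0,"y":0.003,"z":0.03,"rx":0,"ry":0,"rz":0,"claw":1}
    - {"x":0,"y":0.003,"z":0.06,"rx":0,"ry":0,"rz":0,"claw":1}
    - {"x":0,"y":0.003,"z":0.09,"rx":0,"ry":0,"rz":0,"claw":1}
    - {"x":0,"y":0.003,"z":0.12,"rx":0,"ry":0,"rz":0,"claw":1}
    - {"x":0,"y":0.003,"z":0.15,"rx":0,"ry":0,"rz":0,"claw":1}
    - {"x":0,"y":0.003,"z":0.168,"rx":0,"ry":0,"rz":0,"claw":1}
    - {"x":0,"y":0.003,"z":0.176,"rx":0,"ry":0,"rz":0,"claw":1}
    - {"x":0,"y":0.003,"z":0.176,"rx":0,"ry":0,"rz":0,"claw":1}
    - {"x":0,"y":0.003,"z":0.176,"rx":0,"ry":0,"rz":0,"claw":1}

```text
time: 10.35
tool_pos: [0.6745, 0.1897, 0.021]
tool_rot: [3.141, -0.0, 1.5]
contact_force: [-0.3, 1.1, 0.5]
opening: 0.0916
grip_force: 0.0
```

step_arm:
  steps:
    - {"x":0,"y":0,"z":0,"rx":0,"ry":0,"rz":0,"claw":0}
    - {"x":0,"y":0,"z":0,"rx":0,"ry":0,"rz":0,"claw":-0.2}
    - {"x":0,"y":0,"z":0,"rx":0,"ry":0,"rz":0,"claw":-0.4}
    - {"x":0,"y":0,"z":0,"rx":0,"ry":0,"rz":0,"claw":-0.5}
    - {"x":0,"y":0,"z":0,"rx":0,"ry":0,"rz":0,"claw":-0.6}
    - {"x":0,"y":0,"z":0,"rx":0,"ry":0,"rz":0,"claw":-0.8}
    - {"x":0,"y":0,"z":0,"rx":0,"ry":0,"rz":0,"claw":-1}
    - {"x":0,"y":0,"z":0,"rx":0,"ry":0,"rz":0,"claw":-1}
    - {"x":0,"y":0,"z":0,"rx":0,"ry":0,"rz":0,"claw":-1}
    - {"x":0,"y":0,"z":0,"rx":0,"ry":0,"rz":0,"claw":-1}
    - {"x":0,"y":0,"z":0,"rx":0,"ry":0,"rz":0,"claw":-1}
    - {"x":0,"y":0,"z":0,"rx":0,"ry":0,"rz":0,"claw":-1}

```text
time: 11.35
tool_pos: [0.6743, 0.1901, 0.0199]
tool_rot: [-3.142, -0.0, 1.501]
contact_force: [0.0, 0.6, 0.1]
opening: 0.0255
grip_force: 19.7
```

step_arm:
  steps:
    - {"x":0,"y":0,"z":0,"rx":0,"ry":0,"rz":0,"claw":-1}
    - {"x":0,"y":0,"z":0,"rx":0,"ry":0,"rz":0,"claw":-1}
    - {"x":0,"y":0,"z":0,"rx":0,"ry":0,"rz":0,"claw":-1}

```text
time: 11.6
tool_pos: [0.6743, 0.19, 0.02]
tool_rot: [-3.142, -0.0, 1.5]
contact_force: [-0.5, -0.6, -0.6]
opening: 0.0256
grip_force: 19.7
```

step_arm:
  steps:
    - {"x":0,"y":0,"z":-0.01,"rx":0,"ry":0,"rz":0,"claw":-1}
    - {"x":0,"y":0,"z":-0.03,"rx":0,"ry":0,"rz":0,"claw":-1}
    - {"x":0,"y":0,"z":-0.06,"rx":0,"ry":0,"rz":0,"claw":-1}
    - {"x":0,"y":0,"z":-0.09,"rx":0,"ry":0,"rz":0,"claw":-1}
    - {"x":0,"y":0,"z":-0.12,"rx":0,"ry":0,"rz":0,"claw":-1}
    - {"x":0,"y":0,"z":-0.14,"rx":0,"ry":0,"rz":0,"claw":-1}
    - {"x":0,"y":0,"z":-0.155,"rx":0,"ry":0,"rz":0,"claw":-1}
    - {"x":0,"y":0,"z":-0.16,"rx":0,"ry":0,"rz":0,"claw":-1}
    - {"x":0,"y":0,"z":-0.16,"rx":0,"ry":0,"rz":0,"claw":-1}
    - {"x":0,"y":0,"z":-0.16,"rx":0,"ry":0,"rz":0,"claw":-1}

```text
time: 12.43
tool_pos: [0.6739, 0.19, 0.1391]
tool_rot: [-3.14, 0.0, 1.5]
contact_force: [0.1, -0.3, -0.4]
opening: 0.0255
grip_force: 19.7
```

```bash
python3 go.py .4664 -.1309 .14 96.07
```

```text
t 12.4333 pos [0.6739 0.19   0.1391] yaw 85.97 open 0.02550837869178965 grip 19.74751979112625
shift [-0.4462 -0.2458 -0.0008] turn [-0.002  0.    -0.224]
```

step_arm:
  steps:
    - {"x":-0.02,"y":-0.011,"z":0,"rx":0,"ry":0,"rz":-0.01,"claw":-1}
    - {"x":-0.06,"y":-0.033,"z":0,"rx":0,"ry":0,"rz":-0.03,"claw":-1}
    - {"x":-0.105,"y":-0.058,"z":0,"rx":0,"ry":0,"rz":-0.05,"claw":-1}
    - {"x":-0.15,"y":-0.083,"z":0,"rx":0,"ry":0,"rz":-0.08,"claw":-1}
    - {"x":-0.195,"y":-0.107,"z":0,"rx":0,"ry":0,"rz":-0.1,"claw":-1}
    - {"x":-0.24,"y":-0.132,"z":0,"rx":0,"ry":0,"rz":-0.12,"claw":-1}
    - {"x":-0.285,"y":-0.157,"z":0,"rx":0,"ry":0,"rz":-0.14,"claw":-1}
    - {"x":-0.33,"y":-0.182,"z":0,"rx":0,"ry":0,"rz":-0.17,"claw":-1}
    - {"x":-0.375,"y":-0.207,"z":0,"rx":0,"ry":0,"rz":-0.19,"claw":-1}
    - {"x":-0.415,"y":-0.229,"z":0,"rx":0,"ry":0,"rz":-0.21,"claw":-1}
    - {"x":-0.44,"y":-0.242,"z":0,"rx":0,"ry":0,"rz":-0.22,"claw":-1}
    - {"x":-0.446,"y":-0.246,"z":0,"rx":0,"ry":0,"rz":-0.224,"claw":-1}

```text
time: 13.43
tool_pos: [0.4645, -0.1329, 0.1389]
tool_rot: [-3.139, -0.001, 1.674]
contact_force: [0.1, 0.5, -1.3]
opening: 0.0255
grip_force: 19.7
```

step_arm:
  steps:
    - {"x":0,"y":0,"z":0,"rx":0,"ry":0,"rz":0,"claw":-1}
    - {"x":0,"y":0,"z":0,"rx":0,"ry":0,"rz":0,"claw":-1}
    - {"x":0,"y":0,"z":0,"rx":0,"ry":0,"rz":0,"claw":-1}

```text
time: 13.68
tool_pos: [0.4673, -0.1296, 0.1396]
tool_rot: [-3.141, -0.001, 1.677]
contact_force: [-0.2, 0.3, -0.9]
opening: 0.0257
grip_force: 19.7
```

```bash
python3 go.py .4664 -.1309 .029 96.07
```

```text
t 13.6833 pos [ 0.4673 -0.1296  0.1396] yaw 96.1 open 0.02565512778355693 grip 19.747631549835205
shift [-0.0017 -0.0013  0.1474] turn [-0.    -0.001  0.001]
```

step_arm:
  steps:
    - {"x":-0.002,"y":-0.001,"z":0.02,"rx":0,"ry":0,"rz":0,"claw":-1}
    - {"x":-0.002,"y":-0.001,"z":0.05,"rx":0,"ry":0,"rz":0,"claw":-1}
    - {"x":-0.002,"y":-0.001,"z":0.08,"rx":0,"ry":0,"rz":0,"claw":-1}
    - {"x":-0.002,"y":-0.001,"z":0.105,"rx":0,"ry":0,"rz":0,"claw":-1}
    - {"x":-0.002,"y":-0.001,"z":0.12,"rx":0,"ry":0,"rz":0,"claw":-1}
    - {"x":-0.002,"y":-0.001,"z":0.132,"rx":0,"ry":0,"rz":0,"claw":-1}
    - {"x":-0.002,"y":-0.001,"z":0.14,"rx":0,"ry":0,"rz":0,"claw":-1}
    - {"x":-0.002,"y":-0.001,"z":0.145,"rx":0,"ry":0,"rz":0,"claw":-1}
    - {"x":-0.002,"y":-0.001,"z":0.147,"rx":0,"ry":0,"rz":0,"claw":-1}
    - {"x":-0.002,"y":-0.001,"z":0.148,"rx":0,"ry":0,"rz":0,"claw":-1}
    - {"x":-0.002,"y":-0.001,"z":0.148,"rx":0,"ry":0,"rz":0,"claw":-1}
    - {"x":-0.002,"y":-0.001,"z":0.148,"rx":0,"ry":0,"rz":0,"claw":-1}

```text
time: 14.68
tool_pos: [0.4666, -0.1324, 0.0295]
tool_rot: [3.141, 0.001, 1.676]
contact_force: [0.0, -0.2, -0.4]
opening: 0.0258
grip_force: 19.7
```

step_arm:
  steps:
    - {"x":0,"y":0,"z":0,"rx":0,"ry":0,"rz":0,"claw":-0.4}
    - {"x":0,"y":0,"z":0,"rx":0,"ry":0,"rz":0,"claw":-0.35}
    - {"x":0,"y":0,"z":0,"rx":0,"ry":0,"rz":0,"claw":-0.2}
    - {"x":0,"y":0,"z":0,"rx":0,"ry":0,"rz":0,"claw":0}
    - {"x":0,"y":0,"z":0,"rx":0,"ry":0,"rz":0,"claw":0.2}
    - {"x":0,"y":0,"z":0,"rx":0,"ry":0,"rz":0,"claw":0.4}
    - {"x":0,"y":0,"z":0,"rx":0,"ry":0,"rz":0,"claw":0.4}
    - {"x":0,"y":0,"z":0,"rx":0,"ry":0,"rz":0,"claw":0.4}

```text
time: 15.35
tool_pos: [0.4662, -0.1322, 0.0289]
tool_rot: [-3.142, -0.0, 1.676]
contact_force: [-0.1, -0.1, 0.8]
opening: 0.0625
grip_force: 0.0
```

step_arm:
  steps:
    - {"x":0,"y":0,"z":-0.02,"rx":0,"ry":0,"rz":0,"claw":1}
    - {"x":0,"y":0,"z":-0.05,"rx":0,"ry":0,"rz":0,"claw":1}
    - {"x":0,"y":0,"z":-0.08,"rx":0,"ry":0,"rz":0,"claw":1}
    - {"x":0,"y":0,"z":-0.12,"rx":0,"ry":0,"rz":0,"claw":1}
    - {"x":0,"y":0,"z":-0.16,"rx":0,"ry":0,"rz":0,"claw":1}
    - {"x":0,"y":0,"z":-0.16,"rx":0,"ry":0,"rz":0,"claw":1}
    - {"x":0,"y":0,"z":-0.16,"rx":0,"ry":0,"rz":0,"claw":1}

```text
time: 15.93
tool_pos: [0.4672, -0.1326, 0.1505]
tool_rot: [3.138, 0.002, 1.676]
contact_force: [0.2, -0.2, -0.2]
opening: 0.0918
grip_force: 0.0
```

```bash
python3 go.py .657 .010 .15 85
```

```text
t 15.9333 pos [ 0.4672 -0.1326  0.1505] yaw 96.05 open 0.09181178677670102 grip 0.0
shift [0.1624 0.2718 0.0013] turn [0.005 0.002 0.246]
```

step_arm:
  steps:
    - {"x":0.03,"y":0.05,"z":0,"rx":0,"ry":0,"rz":0.05,"claw":1}
    - {"x":0.05,"y":0.084,"z":0,"rx":0,"ry":0,"rz":0.1,"claw":1}
    - {"x":0.075,"y":0.126,"z":0,"rx":0,"ry":0,"rz":0.15,"claw":1}
    - {"x":0.1,"y":0.167,"z":0,"rx":0,"ry":0,"rz":0.2,"claw":1}
    - {"x":0.125,"y":0.21,"z":0,"rx":0,"ry":0,"rz":0.24,"claw":1}
    - {"x":0.162,"y":0.272,"z":0,"rx":0,"ry":0,"rz":0.246,"claw":1}
    - {"x":0.162,"y":0.272,"z":0,"rx":0,"ry":0,"rz":0.246,"claw":1}
    - {"x":0.162,"y":0.272,"z":0,"rx":0,"ry":0,"rz":0.246,"claw":1}
    - {"x":0.162,"y":0.272,"z":0,"rx":0,"ry":0,"rz":0.246,"claw":1}
    - {"x":0.162,"y":0.272,"z":0,"rx":0,"ry":0,"rz":0.246,"claw":1}

```text
time: 16.77
tool_pos: [0.655, 0.0095, 0.1476]
tool_rot: [-3.139, 0.0, 1.483]
contact_force: [-0.2, -0.1, -0.3]
opening: 0.0918
grip_force: 0.0
```

```bash
python3 - <<'E'
from h import *
im,d=read_camera('side'); W=cloud('side',d)
cv2.imwrite('pics/c2.png',cv2.resize(im[180:360,180:440],None,fx=3,fy=3))
for q in('flask_large','flask_medium'):
  m=nets.masks_of('side',q)[0]; P=W[m['region']&(d>0)]; print(q,m['conf'],np.median(P,0).round(3),np.percentile(P,[2,98],0).round(3))
E
python3 go.py .657 .010 .017 85
```

```text
flask_large 0.73 [0.437 0.037 0.054] [[0.43  0.017 0.009]
 [0.462 0.086 0.095]]
flask_medium 0.59 [ 0.457 -0.14   0.047] [[ 0.451 -0.157  0.012]
 [ 0.48  -0.102  0.079]]
t 16.9167 pos [0.6555 0.0091 0.1491] yaw 84.9 open 0.09200480335313109 grip 0.0
shift [0.0014 0.002  0.1761] turn [-0.001  0.    -0.002]
```

View pics/c2.png

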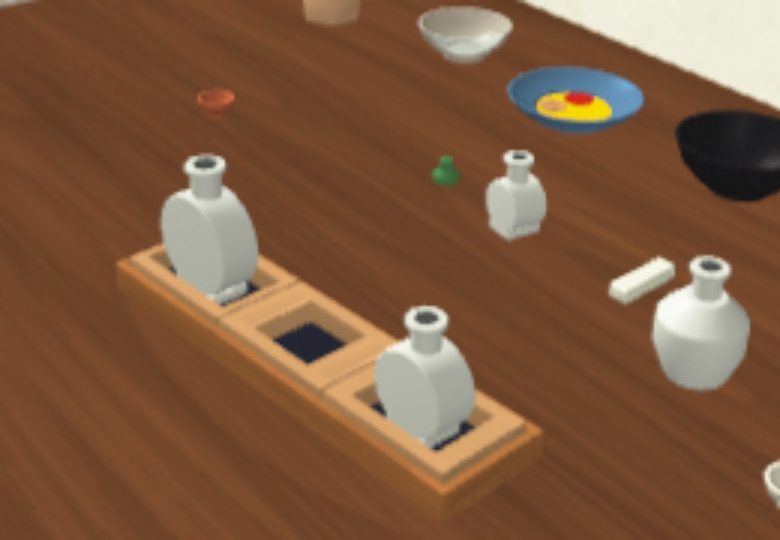

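step_arm:
  steps:
    - {"x":0.001,"y":0.001,"z":0.03,"rx":0,"ry":0,"rz":0,"claw":1}
    - {"x":0.001,"y":0.001,"z":0.06,"rx":0,"ry":0,"rz":0,"claw":1}
    - {"x":0.001,"y":0.001,"z":0.09,"rx":0,"ry":0,"rz":0,"claw":1}
    - {"x":0.001,"y":0.001,"z":0.12,"rx":0,"ry":0,"rz":0,"claw":1}
    - {"x":0.001,"y":0.001,"z":0.15,"rx":0,"ry":0,"rz":0,"claw":1}
    - {"x":0.001,"y":0.001,"z":0.168,"rx":0,"ry":0,"rz":0,"claw":1}
    - {"x":0.001,"y":0.001,"z":0.177,"rx":0,"ry":0,"rz":0,"claw":1}
    - {"x":0.001,"y":0.001,"z":0.177,"rx":0,"ry":0,"rz":0,"claw":1}
    - {"x":0.001,"y":0.001,"z":0.177,"rx":0,"ry":0,"rz":0,"claw":1}

```text
time: 17.67
tool_pos: [0.6573, 0.0103, 0.017]
tool_rot: [3.141, -0.0, 1.483]
contact_force: [0.6, 0.4, 0.9]
opening: 0.0917
grip_force: 0.0
```

step_arm:
  steps:
    - {"x":0,"y":0,"z":0,"rx":0,"ry":0,"rz":0,"claw":0}
    - {"x":0,"y":0,"z":0,"rx":0,"ry":0,"rz":0,"claw":-0.2}
    - {"x":0,"y":0,"z":0,"rx":0,"ry":0,"rz":0,"claw":-0.4}
    - {"x":0,"y":0,"z":0,"rx":0,"ry":0,"rz":0,"claw":-0.5}
    - {"x":0,"y":0,"z":0,"rx":0,"ry":0,"rz":0,"claw":-0.6}
    - {"x":0,"y":0,"z":0,"rx":0,"ry":0,"rz":0,"claw":-0.8}
    - {"x":0,"y":0,"z":0,"rx":0,"ry":0,"rz":0,"claw":-1}
    - {"x":0,"y":0,"z":0,"rx":0,"ry":0,"rz":0,"claw":-1}
    - {"x":0,"y":0,"z":0,"rx":0,"ry":0,"rz":0,"claw":-1}
    - {"x":0,"y":0,"z":0,"rx":0,"ry":0,"rz":0,"claw":-1}
    - {"x":0,"y":0,"z":0,"rx":0,"ry":0,"rz":0,"claw":-1}
    - {"x":0,"y":0,"z":0,"rx":0,"ry":0,"rz":0,"claw":-1}

```text
time: 18.67
tool_pos: [0.6571, 0.0108, 0.0162]
tool_rot: [3.142, -0.0, 1.483]
contact_force: [0.7, 0.1, -0.3]
opening: 0.0186
grip_force: 20.0
```

step_arm:
  steps:
    - {"x":0,"y":0,"z":0,"rx":0,"ry":0,"rz":0,"claw":-1}
    - {"x":0,"y":0,"z":0,"rx":0,"ry":0,"rz":0,"claw":-1}
    - {"x":0,"y":0,"z":0,"rx":0,"ry":0,"rz":0,"claw":-1}

```text
time: 18.92
tool_pos: [0.6571, 0.0108, 0.0162]
tool_rot: [-3.142, -0.0, 1.483]
contact_force: [0.0, -0.5, -0.3]
opening: 0.0184
grip_force: 20.0
```

```bash
python3 - <<'E'
from h import *
im,d=read_camera('side')
cv2.imwrite('pics/c3.png',cv2.resize(im[195:275,300:400],None,fx=7,fy=7,interpolation=cv2.INTER_CUBIC))
E
```

```text
(no output)
```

View pics/c3.png

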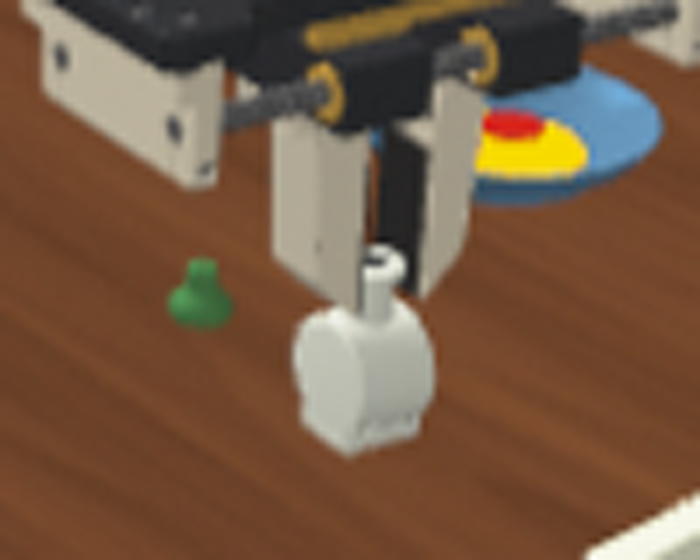

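```bash
python3 - <<'E'
from h import *
im,d=read_camera('side'); W=cloud('side',d)
for v,u in [(225,345),(232,347),(235,349),(237,349),(232,361),(235,360),(232,354),(245,348),(255,350)]: print(v,u,W[v,u].round(3))
P=W.reshape(-1,3)[d.ravel()>0]; P=P[(abs(P[:,0]-.657)<.045)&(abs(P[:,1]-.01)<.03)&(P[:,2]>.01)&(P[:,2]<.09)]
for z in np.arange(.012,.08,.005):
    Q=P[abs(P[:,2]-z)<.0025]; print(round(z,3),len(Q),np.percentile(Q,[2,98],0)[:,:2].round(3).tolist() if len(Q) else '')
E
```

```text
225 345 [0.629 0.004 0.079]
232 347 [0.635 0.003 0.063]
235 349 [0.64  0.002 0.056]
237 349 [0.641 0.003 0.051]
232 361 [0.67  0.    0.055]
235 360 [0.668 0.    0.048]
232 354 [0.657 0.007 0.055]
245 348 [0.643 0.007 0.031]
255 350 [0.644 0.    0.011]
0.012 30 [[0.642, -0.006], [0.664, 0.024]]
0.017 39 [[0.642, -0.008], [0.664, 0.026]]
0.022 43 [[0.642, -0.009], [0.665, 0.027]]
0.027 48 [[0.641, -0.008], [0.665, 0.026]]
0.032 57 [[0.641, -0.007], [0.667, 0.021]]
0.037 60 [[0.643, -0.002], [0.668, 0.019]]
0.042 11 [[0.649, 0.002], [0.664, 0.013]]
0.047 27 [[0.64, -0.001], [0.671, 0.012]]
0.052 37 [[0.635, -0.002], [0.673, 0.016]]
0.057 66 [[0.631, -0.002], [0.678, 0.023]]
0.062 57 [[0.629, -0.002], [0.68, 0.023]]
0.067 60 [[0.629, -0.003], [0.678, 0.023]]
0.072 59 [[0.628, -0.002], [0.679, 0.022]]
0.077 64 [[0.628, -0.002], [0.681, 0.021]]
```

step_arm:
  steps:
    - {"x":0,"y":0,"z":0,"rx":0,"ry":0,"rz":0,"claw":-0.5}
    - {"x":0,"y":0,"z":0,"rx":0,"ry":0,"rz":0,"claw":-0.3}
    - {"x":0,"y":0,"z":0,"rx":0,"ry":0,"rz":0,"claw":0}
    - {"x":0,"y":0,"z":0,"rx":0,"ry":0,"rz":0,"claw":0.5}
    - {"x":0,"y":0,"z":0,"rx":0,"ry":0,"rz":0,"claw":0.5}
    - {"x":0,"y":0,"z":0,"rx":0,"ry":0,"rz":0,"claw":0.5}
    - {"x":0,"y":0,"z":0.006,"rx":0,"ry":0,"rz":0,"claw":0.5}
    - {"x":0,"y":0,"z":0.012,"rx":0,"ry":0,"rz":0,"claw":0.5}
    - {"x":0,"y":0,"z":0.018,"rx":0,"ry":0,"rz":0,"claw":0.5}
    - {"x":0,"y":0,"z":0.018,"rx":0,"ry":0,"rz":0,"claw":0.5}
    - {"x":0,"y":0,"z":0.018,"rx":0,"ry":0,"rz":0,"claw":0.5}

```text
time: 19.93
tool_pos: [0.6567, 0.0108, 0.002]
tool_rot: [-3.14, -0.0, 1.483]
contact_force: [0.9, -0.7, 0.7]
opening: 0.0688
grip_force: 0.0
```

```bash
python3 - <<'E'
from h import *
im,d=read_camera('side'); W=cloud('side',d)
cv2.imwrite('pics/c4.png',cv2.resize(im[195:275,300:400],None,fx=7,fy=7,interpolation=cv2.INTER_CUBIC))
P=W.reshape(-1,3)[d.ravel()>0]; P=P[(abs(P[:,0]-.657)<.08)&(abs(P[:,1]-.01)<.03)&(P[:,2]>.0)&(P[:,2]<.15)]
for z in np.arange(.005,.1,.006):
    Q=P[abs(P[:,2]-z)<.003]; print(round(z,3),len(Q),np.percentile(Q,[2,98],0)[:,:2].round(3).tolist() if len(Q) else '')
E
```

```text
0.005 269 [[0.58, -0.019], [0.731, 0.038]]
0.011 31 [[0.642, -0.007], [0.663, 0.023]]
0.017 53 [[0.642, -0.008], [0.666, 0.027]]
0.023 48 [[0.642, -0.009], [0.665, 0.027]]
0.029 68 [[0.629, -0.008], [0.692, 0.023]]
0.035 106 [[0.615, -0.005], [0.695, 0.021]]
0.041 83 [[0.608, -0.004], [0.7, 0.017]]
0.047 84 [[0.604, -0.004], [0.704, 0.023]]
0.053 117 [[0.604, -0.004], [0.704, 0.022]]
0.059 79 [[0.603, -0.004], [0.705, 0.024]]
0.065 68 [[0.603, -0.004], [0.705, 0.025]]
0.071 76 [[0.603, -0.004], [0.705, 0.021]]
0.077 71 [[0.602, -0.005], [0.706, 0.018]]
0.083 62 [[0.601, -0.005], [0.706, 0.017]]
0.089 41 [[0.602, -0.005], [0.708, 0.011]]
0.095 23 [[0.593, -0.019], [0.733, 0.019]]
```

View pics/c4.png

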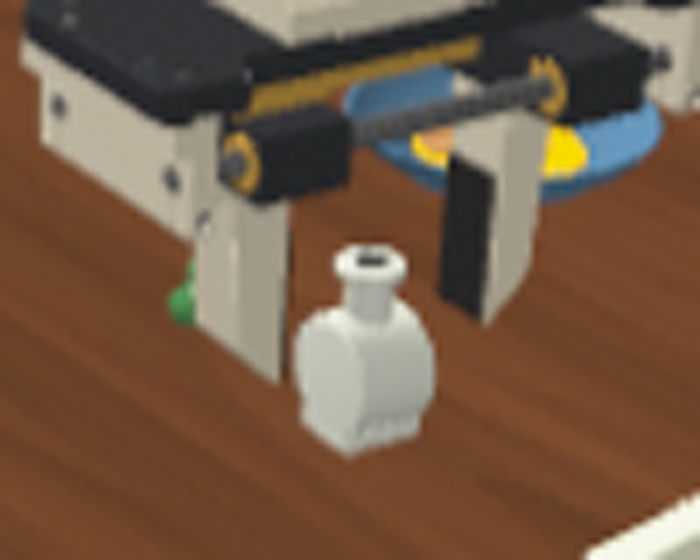

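step_arm:
  steps:
    - {"x":0,"y":0,"z":0.005,"rx":0,"ry":0,"rz":0,"claw":0.5}
    - {"x":0,"y":0,"z":0.009,"rx":0,"ry":0,"rz":0,"claw":0.5}
    - {"x":0,"y":0,"z":0.009,"rx":0,"ry":0,"rz":0,"claw":0}
    - {"x":0,"y":0,"z":0.009,"rx":0,"ry":0,"rz":0,"claw":-0.2}
    - {"x":0,"y":0,"z":0.009,"rx":0,"ry":0,"rz":0,"claw":-0.4}
    - {"x":0,"y":0,"z":0.009,"rx":0,"ry":0,"rz":0,"claw":-0.6}
    - {"x":0,"y":0,"z":0.009,"rx":0,"ry":0,"rz":0,"claw":-0.8}
    - {"x":0,"y":0,"z":0.009,"rx":0,"ry":0,"rz":0,"claw":-1}
    - {"x":0,"y":0,"z":0.009,"rx":0,"ry":0,"rz":0,"claw":-1}
    - {"x":0,"y":0,"z":0.009,"rx":0,"ry":0,"rz":0,"claw":-1}
    - {"x":0,"y":0,"z":0.009,"rx":0,"ry":0,"rz":0,"claw":-1}
    - {"x":0,"y":0,"z":0.009,"rx":0,"ry":0,"rz":0,"claw":-1}

```text
time: 20.98
tool_pos: [0.6572, 0.0108, -0.0039]
tool_rot: [3.141, -0.0, 1.483]
contact_force: [0.0, -0.5, 0.4]
opening: 0.0256
grip_force: 20.0
```

step_arm:
  steps:
    - {"x":0,"y":0,"z":0,"rx":0,"ry":0,"rz":0,"claw":-1}
    - {"x":0,"y":0,"z":0,"rx":0,"ry":0,"rz":0,"claw":-1}
    - {"x":0,"y":0,"z":0,"rx":0,"ry":0,"rz":0,"claw":-1}

```text
time: 21.23
tool_pos: [0.6572, 0.0108, -0.0039]
tool_rot: [3.141, -0.0, 1.483]
contact_force: [0.1, 0.8, 1.2]
opening: 0.026
grip_force: 20.0
```

step_arm:
  steps:
    - {"x":0,"y":0,"z":-0.01,"rx":0,"ry":0,"rz":0,"claw":-1}
    - {"x":0,"y":0,"z":-0.03,"rx":0,"ry":0,"rz":0,"claw":-1}
    - {"x":0,"y":0,"z":-0.06,"rx":0,"ry":0,"rz":0,"claw":-1}
    - {"x":0,"y":0,"z":-0.09,"rx":0,"ry":0,"rz":0,"claw":-1}
    - {"x":0,"y":0,"z":-0.12,"rx":0,"ry":0,"rz":0,"claw":-1}
    - {"x":0,"y":0,"z":-0.145,"rx":0,"ry":0,"rz":0,"claw":-1}
    - {"x":0,"y":0,"z":-0.16,"rx":0,"ry":0,"rz":0,"claw":-1}
    - {"x":0,"y":0,"z":-0.165,"rx":0,"ry":0,"rz":0,"claw":-1}
    - {"x":0,"y":0,"z":-0.165,"rx":0,"ry":0,"rz":0,"claw":-1}
    - {"x":0,"y":0,"z":-0.165,"rx":0,"ry":0,"rz":0,"claw":-1}

```text
time: 22.07
tool_pos: [0.6565, 0.0109, 0.1187]
tool_rot: [-3.14, -0.0, 1.483]
contact_force: [-0.2, 0.2, 0.0]
opening: 0.026
grip_force: 20.0
```

```bash
python3 go.py .4569 -.0414 .12 96.07
```

```text
t 22.0667 pos [0.6565 0.0109 0.1187] yaw 84.98 open 0.025959359345112544 grip 19.969178438186646
shift [-0.0927 -0.259  -0.0014] turn [-0.002 -0.    -0.246]
```

step_arm:
  steps:
    - {"x":-0.005,"y":-0.013,"z":0,"rx":0,"ry":0,"rz":-0.02,"claw":-1}
    - {"x":-0.014,"y":-0.039,"z":0,"rx":0,"ry":0,"rz":-0.05,"claw":-1}
    - {"x":-0.028,"y":-0.078,"z":0,"rx":0,"ry":0,"rz":-0.09,"claw":-1}
    - {"x":-0.042,"y":-0.117,"z":0,"rx":0,"ry":0,"rz":-0.13,"claw":-1}
    - {"x":-0.056,"y":-0.156,"z":0,"rx":0,"ry":0,"rz":-0.17,"claw":-1}
    - {"x":-0.07,"y":-0.195,"z":0,"rx":0,"ry":0,"rz":-0.2,"claw":-1}
    - {"x":-0.084,"y":-0.234,"z":0,"rx":0,"ry":0,"rz":-0.23,"claw":-1}
    - {"x":-0.091,"y":-0.254,"z":0,"rx":0,"ry":0,"rz":-0.24,"claw":-1}
    - {"x":-0.093,"y":-0.259,"z":0,"rx":0,"ry":0,"rz":-0.246,"claw":-1}
    - {"x":-0.093,"y":-0.259,"z":0,"rx":0,"ry":0,"rz":-0.246,"claw":-1}
    - {"x":-0.093,"y":-0.259,"z":0,"rx":0,"ry":0,"rz":-0.246,"claw":-1}
    - {"x":-0.093,"y":-0.259,"z":0,"rx":0,"ry":0,"rz":-0.246,"claw":-1}

```text
time: 23.07
tool_pos: [0.4586, -0.0416, 0.1194]
tool_rot: [3.141, -0.0, 1.676]
contact_force: [-0.3, -1.0, -0.3]
opening: 0.0257
grip_force: 20.0
```

```bash
python3 - <<'E'
from h import *
im,d=read_camera('side')
cv2.imwrite('pics/c5.png',cv2.resize(im[150:350,190:420],None,fx=2.6,fy=2.6))
E
python3 go.py .4569 -.0414 .0055 96.07
```

```text
t 23.1167 pos [ 0.4585 -0.0415  0.1194] yaw 96.07 open 0.025660075959437003 grip 19.969270527362823
shift [ 0.0004 -0.0021  0.1519] turn [ 0. -0. -0.]
```

View pics/c5.png

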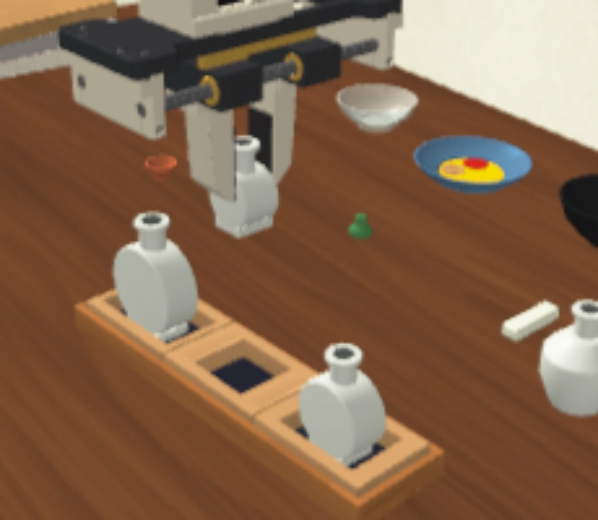

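step_arm:
  steps:
    - {"x":0,"y":-0.002,"z":0.02,"rx":0,"ry":0,"rz":0,"claw":-1}
    - {"x":0,"y":-0.002,"z":0.045,"rx":0,"ry":0,"rz":0,"claw":-1}
    - {"x":0,"y":-0.002,"z":0.07,"rx":0,"ry":0,"rz":0,"claw":-1}
    - {"x":0,"y":-0.002,"z":0.095,"rx":0,"ry":0,"rz":0,"claw":-1}
    - {"x":0,"y":-0.002,"z":0.115,"rx":0,"ry":0,"rz":0,"claw":-1}
    - {"x":0,"y":-0.002,"z":0.13,"rx":0,"ry":0,"rz":0,"claw":-1}
    - {"x":0,"y":-0.002,"z":0.14,"rx":0,"ry":0,"rz":0,"claw":-1}
    - {"x":0,"y":-0.002,"z":0.147,"rx":0,"ry":0,"rz":0,"claw":-1}
    - {"x":0,"y":-0.002,"z":0.15,"rx":0,"ry":0,"rz":0,"claw":-1}
    - {"x":0,"y":-0.002,"z":0.152,"rx":0,"ry":0,"rz":0,"claw":-1}
    - {"x":0,"y":-0.002,"z":0.152,"rx":0,"ry":0,"rz":0,"claw":-1}
    - {"x":0,"y":-0.002,"z":0.152,"rx":0,"ry":0,"rz":0,"claw":-1}

```text
time: 24.12
tool_pos: [0.4564, -0.0419, 0.0061]
tool_rot: [3.141, 0.0, 1.676]
contact_force: [0.7, -0.9, -0.5]
opening: 0.0257
grip_force: 20.0
```

step_arm:
  steps:
    - {"x":0,"y":0,"z":0,"rx":0,"ry":0,"rz":0,"claw":-0.4}
    - {"x":0,"y":0,"z":0,"rx":0,"ry":0,"rz":0,"claw":-0.35}
    - {"x":0,"y":0,"z":0,"rx":0,"ry":0,"rz":0,"claw":-0.2}
    - {"x":0,"y":0,"z":0,"rx":0,"ry":0,"rz":0,"claw":0}
    - {"x":0,"y":0,"z":0,"rx":0,"ry":0,"rz":0,"claw":0.2}
    - {"x":0,"y":0,"z":0,"rx":0,"ry":0,"rz":0,"claw":0.4}
    - {"x":0,"y":0,"z":0,"rx":0,"ry":0,"rz":0,"claw":0.4}
    - {"x":0,"y":0,"z":0,"rx":0,"ry":0,"rz":0,"claw":0.4}

```text
time: 24.78
tool_pos: [0.456, -0.0418, 0.0057]
tool_rot: [3.142, -0.0, 1.676]
contact_force: [-0.5, 0.6, -0.3]
opening: 0.0629
grip_force: 0.0
```

step_arm:
  steps:
    - {"x":0,"y":0,"z":-0.02,"rx":0,"ry":0,"rz":0,"claw":0.4}
    - {"x":0,"y":0,"z":-0.05,"rx":0,"ry":0,"rz":0,"claw":0.4}
    - {"x":0,"y":0,"z":-0.08,"rx":0,"ry":0,"rz":0,"claw":0.4}
    - {"x":0,"y":0,"z":-0.12,"rx":0,"ry":0,"rz":0,"claw":0.4}
    - {"x":0,"y":0,"z":-0.16,"rx":0,"ry":0,"rz":0,"claw":0.4}
    - {"x":0,"y":0,"z":-0.2,"rx":0,"ry":0,"rz":0,"claw":0.4}
    - {"x":0,"y":0,"z":-0.24,"rx":0,"ry":0,"rz":0,"claw":0.4}
    - {"x":0,"y":0,"z":-0.24,"rx":0,"ry":0,"rz":0,"claw":0.4}
    - {"x":0,"y":0,"z":-0.24,"rx":0,"ry":0,"rz":0,"claw":0.4}

```text
time: 25.53
tool_pos: [0.4568, -0.0421, 0.1871]
tool_rot: [3.138, 0.001, 1.676]
contact_force: [0.8, -0.0, -0.5]
opening: 0.0643
grip_force: 0.0
```

```bash
python3 - <<'E'
from h import *
im,d=read_camera('side'); W=cloud('side',d)
cv2.imwrite('pics/c6.png',cv2.resize(im[180:340,190:440],None,fx=3,fy=3))
P=W.reshape(-1,3)[d.ravel()>0]
for n,c,h in (('L',(.4474,.0481),.093),('S',(.4569,-.0414),.063),('M',(.4664,-.1309),.077)):
    Q=P[(abs(P[:,0]-c[0])<.03)&(abs(P[:,1]-c[1])<.042)&(P[:,2]>h-.008)&(P[:,2]<.11)]
    print(n,c,cv2.minAreaRect(Q[:,:2].astype(np.float32)*1000),Q[:,2].max(),len(Q))
E
```

```text
L (0.4474, 0.0481) ((444.9991760253906, 47.698326110839844), (24.12339210510254, 23.803834915161133), 82.17118072509766) 0.09581049468055973 113
S (0.4569, -0.0414) ((454.8687744140625, -43.43438720703125), (19.177534103393555, 18.127025604248047), 8.297011375427246) 0.06601603175191217 94
M (0.4664, -0.1309) ((465.2129211425781, -132.38681030273438), (20.418771743774414, 20.572723388671875), 16.627918243408203) 0.08008182847051248 139
```

View pics/c6.png

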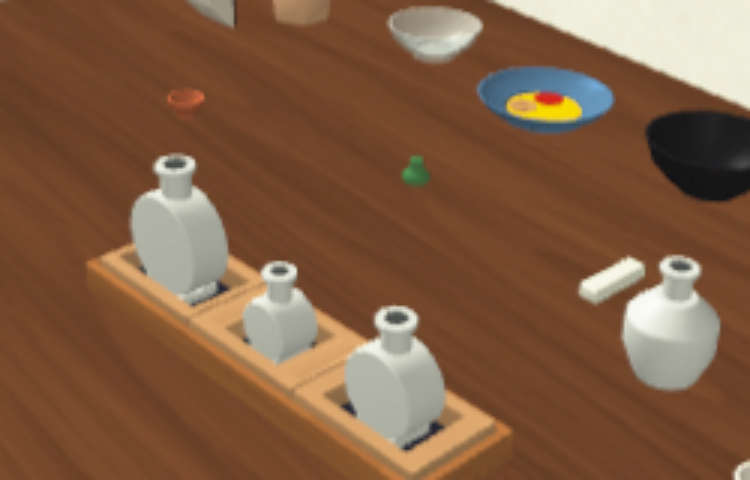

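The picture shows all three flasks upright in their wells, the large at (180, 235), the small at (280, 320) and the medium at (395, 385). Their necks are within 3 mm of the well centres and the top heights fit. The round bottle at (670, 330) has not moved.

```bash
python3 -c "
from h import *
print(robot.hand_in())"
```

```text
the job is handed in; nothing more can be done
None
```

I stood all three flasks in the wells of their sizes, and the last picture showed them upright and within about 3 mm of the well centres. The round and square bottles were left alone, and I handed the job in at about 26 s; it returned no verdict.

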